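Sort the foam sanding blocks by feel and colour

ROBOT

A 6-joint arm with a two-finger parallel gripper is mounted at the origin on the work surface. World frame = base frame: x ahead of the robot, y to its left, z up, the work surface at z = 0. Lengths are in m, angles in rad, forces in N, time in s.
With the tool pointing down it reaches from about 0.425 to 0.95 m from the base axis. Payload 14.7 kg.
Tool frame: the origin (TCP) lies midway between the tips of the shut fingers; the grasp point (between the pads) lies 19 mm behind it (ctrl.grip_depth is the distance from the TCP to the grasp point, in m); z points along the fingers, y is the line along which they close (so a half turn about z gives the same grasp; the last joint's range is limited). The gripper opens to 85 mm and grips with 20 to 120 N. Pads are 22 mm wide; open, the fingers measure 114 mm over their backs; the gripper's body (76 mm by 85 mm) begins 54 mm behind the grasp point. The pads swing forward as they close: fully open they stand 13 mm farther back than shut.
Start: joints at [1.098, 0.48, 1.596, -0, 1.065, -0.047], TCP at [0.268, 0.592, 0.231] pointing down, gripper open.
Joint ranges: [-2.75, 2.75], [-0.82, 2.05], [0.23, 2.67], [-1.56, 4.7], [0.09, 2.69], [-2.92, 2.92]. Speed limits (rad/s): [1.89, 1.89, 2.39, 3.01, 3.01, 3.01].

INTERFACE

Orientations are given as a rotation vector (axis times angle).
In Python, from bench import ctrl, eoat, planner, cams, workorder gives the robot as it stands. The module is installed in compiled form; this text tells all that it offers. Calls block until the motion is done:
- ctrl.move_ptp(position, orientation): joint-space move of the TCP to a pose.
- ctrl.move_linear(position, rotation=None, rate=0.15): straight line of the TCP; rotation=None keeps the orientation; rate is the mean speed in m/s.
- ctrl.movej(angles): joint-space move.
- eoat.grip(opening, f_grip=None): opening from 0.0 (shut) to 1.0 (fully open); f_grip is the grip in N (None keeps the last); returns when the fingers have stopped.
- ctrl.pause(seconds).
- planner.solve_ik(position, orientation): joint angles nearest the present ones, or None.
- ctrl.state(): the state.
- cams.snapshot(name): name is "scene" or "top" or "wrist"; returns the picture (420x560x3 uint8, red, green, blue); there is no depth.
- cams.get_calibration(name): a dict with "fx", "fy", "cx", "cy" (pixels), "rvec" (rotation vector, rad) and "tvec" (3), from world to camera coordinates, as OpenCV has them; the wrist camera has in their place "hand_eye" (4x4, takes a point from camera to tool coordinates, whose origin is the TCP and whose axes are the flange's). Camera axes: x right, y down, z forward; pixel columns grow to the right and rows downward; lengths in m; the calibration is good to about 2 mm. A picture is of the moment at which its call begins: read the wrist's pose just before it. get_calibration takes no time and is no camera call.
A pose or a line that the arm cannot do raises ctrl.Unreachable and nothing moves.
- workorder.hand_in(): hands the job in; it is judged then, once.
Trained networks look in the newest picture that a camera, given by its name, has taken for a name from the list of things; names that differ only in an ending like _2 or _b are one class to them, and where a whole thing is asked for, a point or a joint stands for the part that bears it (a point fixed in the world has none). Each returns a list of dicts, best first, with "score" (0 to 1); they miss things now and then, are a little off and sometimes report something else, mostly with a low value. They report only what shows in the picture. A call takes as long as a camera call. They do not tell look-alikes from the thing itself.
- cams.search_frame(camera, query): "centre" ([row, column] in pixels, amid what is visible of it).
- cams.trace(camera, query): "pixels" (420x560 bool, what is visible of it) and "centre" ([row, column] in pixels, amid what is visible of it).
The state is a dict: "time": time; "joint_positions": joint angles; "joint_velocities": joint speeds; "joint_torque": joint torques, N m; "position": TCP position; "tool_rot": TCP orientation; "contact_force": force on the tool from outside, world axes, zero at the start; "moment": the same for the moment, N m; "width": opening from 0.0 (shut) to 1.0 (fully open); "grip_force": force on a finger pad.
Only numpy, scipy, OpenCV 4.12 (cv2) and the standard library are available. Lean on these libraries where they do the work, as an engineer would, in place of code of your own. Each camera call takes 0.05 s, during which the arm holds its last target. There are 200 camera calls.

TASK

Sort all the foam sanding blocks lying on the painter's bench. Squeezing tells whether a block's foam is still springy or has been set hard by dried paint: put every springy block into the tray of its own handle colour, blue or orange, and every hard one, whatever its colour, into the black scrap tub. Leave the brush pot, the swab box and the paint jar where they stand.

Things in the scene. Friction and masses are not known exactly. Their poses are not given: they have to be found in the camera images.
- blue1: foam sanding block, 70 long (its x) x 44 wide (its y) x 32 high (its z), 70 g; origin at the centre of its underside. On its -y side an 18 mm thick blue rigid handle, on its +y side 26 mm of grey-brown foam. It lies flat, foam sideways, so it is squeezed across its 44 mm width. Springy and hard blocks look alike; either is equally likely, anew each time. May be absent
- blue2: same as blue1; may be absent. Foam of all blocks gives at most 8 mm, then stops rigidly. Springy foam pushes back 6 N at 5 mm of squeeze, 9 N at 8 mm; hard foam about 10 N per mm. Finger opening read on a springy / hard block: 35.5 / 41.5 mm at a 20 N grip, 34.5 / 39 at 40 N, 33 / 34.5 at 80 N. Foam springs back when let go
- blue3: same as blue1 and blue2, handle blue; may be absent
- orange1: foam sanding block, 70 long (its x) x 44 wide (its y) x 32 high (its z), 70 g; origin at the centre of its underside. On its -y side an 18 mm thick orange rigid handle, on its +y side 26 mm of grey-brown foam. It lies flat, foam sideways, so it is squeezed across its 44 mm width. Springy and hard blocks look alike; either is equally likely, anew each time. May be absent
- orange2: same as orange1; may be absent. Foam of all blocks gives at most 8 mm, then stops rigidly. Springy foam pushes back 6 N at 5 mm of squeeze, 9 N at 8 mm; hard foam about 10 N per mm. Finger opening read on a springy / hard block: 35.5 / 41.5 mm at a 20 N grip, 34.5 / 39 at 40 N, 33 / 34.5 at 80 N. Foam springs back when let go
- orange3: same as orange1 and orange2, handle orange; may be absent
- blue_tray: blue open box fixed to the bench, outside 108 (its x) x 220 (its y) x 50 high, walls and floor 4 mm; origin at the centre of its underside. Three blocks fit side by side on its floor with their length along its x; more may lie on top of those. For springy blue blocks
- orange_tray: orange open box fixed to the bench, outside 108 (its x) x 220 (its y) x 50 high, walls and floor 4 mm; origin at the centre of its underside. Three blocks fit side by side on its floor with their length along its x; more may lie on top of those. For springy orange blocks
- scrap_tub: black open box fixed to the bench, outside 108 (its x) x 220 (its y) x 50 high, walls and floor 4 mm; origin at the centre of its underside. Three blocks fit side by side on its floor with their length along its x; more may lie on top of those. For hard blocks of either colour
- brush_pot: green pot 84 mm across and 110 high, with brushes standing to 210; a bystander; origin at the centre of its underside
- swab_box: clear plastic box of cotton swabs, 100 x 100 x 55 high; a bystander; origin at the centre of its underside
- paint_jar: turquoise paint jar with a black cap, 56 mm across and 65 high; a bystander; origin at the centre of its underside
Mind the look-alikes: they are no part of the job. What is shaped like the blue3 but turquoise is not meant.

How it is judged:
By the outcome, as a careful person would: the job done as asked, in the order asked, and still so for the second after the job is handed in, with the robot touching nothing.
Of blue1, blue2, blue3, orange1, orange2, orange3 only 5 to 6 are there at a start; the rules pass over those that are not, and their reading is None.
At some moment in a run one of blue1, blue2, blue3, orange1, orange2, orange3 may be knocked a few centimetres aside while the robot is not near it.
Once in a run the grip may slacken for a moment while it holds something.
It also fails if it takes over 210 s, if anything falls off the work surface, if the arm or the gripper's body presses on something with over 40 N, if the wrist force passes 120 N, or if a joint passes its speed limit or range.

## Working session

There is one attempt and no reset: what is moved stays moved. The work goes in short steps, each a Python script; the robot and the scene stay as the last script left them, time stands still between calls to the robot, and variables do not carry over. Pictures are saved under pics/ and viewed, at most 14 in all, crops included, and the job is handed in when it is done.

```bash
mkdir -p pics; python3 - <<'E'
from bench import ctrl,eoat,planner,cams,workorder
import cv2,numpy as np
print(ctrl.state())
for n in("scene","top"):
    im=cams.snapshot(n); cv2.imwrite(f"pics/{n}0.png",im[:,:,::-1]); print(n,cams.get_calibration(n))
    np.save(f"pics/{n}0.npy",im)
    for q in("blue1","orange1","blue_tray","orange_tray","scrap_tub","brush_pot","swab_box","paint_jar"):
        print(q,[(round(d["score"],2),np.round(d["centre"]).tolist()) for d in cams.search_frame(n,q)])
print(cams.get_calibration("wrist"))
E
```

```text
{'time': 0.0, 'joint_positions': array([ 1.09839280e+00,  4.80851557e-01,  1.59685149e+00, -9.54010481e-06,
        1.06509685e+00, -4.65748089e-02]), 'joint_velocities': array([ 8.22666332e-04,  1.25950376e-03, -1.26883514e-03,  8.50481640e-04,
       -4.70798414e-05, -1.41580698e-03]), 'joint_torque': array([-1.43207413e-03, -9.50622797e+01, -4.30190957e+01, -1.01650085e-04,
        1.21177942e-02, -2.87169132e-05]), 'position': array([0.2682854 , 0.59160974, 0.23066793]), 'tool_rot': array([-6.63776916e-01, -3.07035921e+00,  1.83602543e-03]), 'contact_force': array([-0.54957438,  0.22133468, -0.32747922]), 'moment': array([-0.05037032, -0.01818522, -0.01882727]), 'grip_force': 0.0, 'width': 1.001902970205639}
scene {'fx': 388.2646853267375, 'fy': 388.2646853267375, 'cx': 282.98553119873236, 'cy': 212.0253925827663, 'rvec': array([ 0.75109128,  2.61093368, -1.04855003]), 'tvec': array([ 0.42785045, -0.17980128,  1.09711127])}
blue1 [(0.87, [254.0, 296.0]), (0.81, [184.0, 243.0]), (0.8, [147.0, 294.0]), (0.67, [204.0, 295.0])]
orange1 [(0.67, [173.0, 275.0]), (0.42, [185.0, 238.0])]
[... 554 characters left out ...]
332.0]), (0.69, [244.0, 218.0])]
blue_tray [(0.98, [218.0, 425.0])]
orange_tray [(0.83, [145.0, 280.0])]
scrap_tub [(0.75, [220.0, 131.0])]
brush_pot [(0.59, [142.0, 155.0])]
swab_box [(0.97, [143.0, 402.0])]
paint_jar [(0.95, [312.0, 161.0])]
{'fx': 363.7442091857382, 'fy': 363.7442091857382, 'cx': 281.23332775785985, 'cy': 211.23855071882375, 'hand_eye': array([[ 7.94212177e-04, -9.61798660e-01, -2.73756657e-01,
         6.78511675e-02],
       [ 9.99999678e-01,  7.32458390e-04,  3.27789008e-04,
        -6.58943284e-06],
       [-1.14751667e-04, -2.73756830e-01,  9.61798932e-01,
        -1.43737647e-01],
       [ 0.00000000e+00,  0.00000000e+00,  0.00000000e+00,
         1.00000000e+00]])}
```

View pics/top0.png

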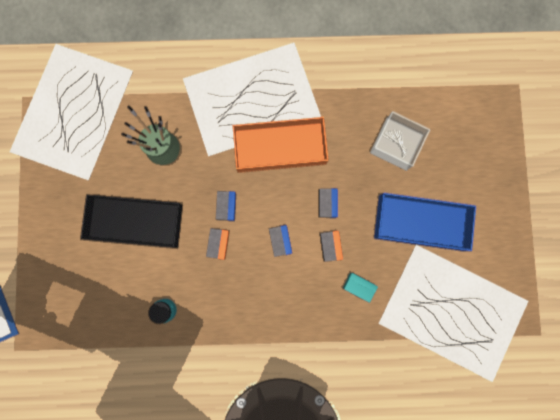

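View pics/scene0.png

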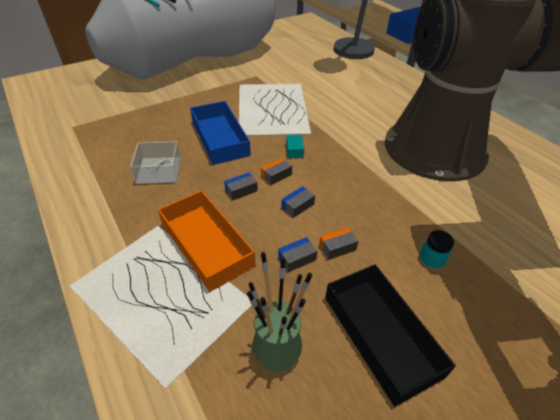

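Both pictures show five real blocks. In the top view the blue ones are at (205,227), (203,328) and (240,280), and the orange ones at (243,218) and (245,332). Possible mix-ups are the turquoise block at (287,360), the turquoise jar at (312,161), the blue-white thing at (310,5), which is the gripper, and the trays of the same colours. I'm choosing the five with blue or orange handles and grey foam.

```bash
cat > h.py <<'E'
from bench import ctrl,eoat,planner,cams,workorder
import cv2,numpy as np
from scipy.spatial.transform import Rotation as R
C=cams.get_calibration("top"); K=np.array([[C["fx"],0,C["cx"]],[0,C["fy"],C["cy"]],[0,0,1]])
RW=R.from_rotvec(C["rvec"]).as_matrix(); T=C["tvec"]
def world(px,z):            # px (N,2) as (col,row) -> xy on plane z
    px=np.asarray(px,float).reshape(-1,2)
    d=np.c_[px,np.ones(len(px))]@np.linalg.inv(K).T@RW; o=-RW.T@T
    return (o+d*((z-o[2])/d[:,2])[:,None])[:,:2]
def pix(p): return cv2.projectPoints(np.float64(p).reshape(-1,1,3),C["rvec"],T,K,None)[0][:,0]
def rect(mask,z):           # world min-area rectangle of a mask on plane z: centre, long, short, yaw of long axis
    c=max(cv2.findContours(mask.astype(np.uint8),cv2.RETR_EXTERNAL,cv2.CHAIN_APPROX_NONE)[0],key=len)
    b=cv2.boxPoints(cv2.minAreaRect(np.float32(world(c,z)*1000)))/1000
    e,f=b[1]-b[0],b[2]-b[1]
    if np.linalg.norm(e)<np.linalg.norm(f): e,f=f,e
    return b.mean(0),np.linalg.norm(e),np.linalg.norm(f),np.arctan2(e[1],e[0])
def blocks(im):
    hsv=cv2.cvtColor(im,cv2.COLOR_RGB2HSV); out=[]
    for col,lo,hi in(("blue",(104,140,60),(125,255,255)),("orange",(3,175,120),(16,255,255))):
        n,lab,st,_=cv2.connectedComponentsWithStats(cv2.inRange(hsv,lo,hi))
        for i in range(1,n):
            if not 90<st[i,4]<500: continue
            c,l,s,a=rect(lab==i,.03)
            if not(.045<l<.085 and s<.035): continue
            v=np.array([-np.sin(a),np.cos(a)])
            sat=[hsv[int(q[1]),int(q[0]),1] for q in pix([[*(c+k*.022*v),.03] for k in(1,-1)])]
            k=1 if sat[0]<sat[1] else -1
            out.append(dict(col=col,c=c+k*.012*v,yaw=a,l=l,s=s,sat=sat))
    return out
def down(p,yaw):            # tool-down pose, closing line across direction yaw; choose half turn with the smaller last joint
    best=None
    for k in(-1,0,1):
        r=(R.from_euler("z",yaw+k*np.pi)*R.from_euler("x",np.pi)).as_rotvec()
        q=planner.solve_ik(p,r)
        if q is not None and(best is None or abs(q[5])<abs(best[1][5])): best=(r,q)
    if best is None: raise RuntimeError(f"no ik {p}")
    return best[0]
E
python3 - <<'E'
from h import *
im=cams.snapshot("top"); 
bs=blocks(im)
for b in bs: print(b["col"],b["c"].round(3),round(b["yaw"],2),round(b["l"],3),round(b["s"],3),b["sat"],pix([[*b["c"],.03]]).round().tolist())
tr={}
for t in("blue_tray","orange_tray","scrap_tub"):
    d=cams.trace("top",t)[0]; c,l,s,a=rect(d["pixels"],.05); tr[t]=[*c,a]; print(t,c.round(3),round(l,3),round(s,3),round(a,2),"reach",np.hypot(*c).round(3))
np.save("trays.npy",tr)
cv2.imwrite("pics/crop0.png",cv2.resize(im[180:310,190:400],None,fx=3.6,fy=3.6,interpolation=cv2.INTER_CUBIC)[:,:,::-1])
for b in bs: print(planner.solve_ik([*b["c"],.003],down([*b["c"],.003],b["yaw"])).round(2))
for t in tr.values(): 
  for o in(-.062,0,.062):
    p=[t[0]+o*np.cos(t[2]),t[1]+o*np.sin(t[2]),.03]; print(planner.solve_ik(p,down(p,t[2]+np.pi/2)).round(2))
E
```

```text
blue [ 0.55  -0.131] -0.04 0.065 0.01 [np.uint8(10), np.uint8(112)] [[329.0, 202.0]]
blue [0.55  0.114] -0.06 0.065 0.013 [np.uint8(10), np.uint8(111)] [[226.0, 205.0]]
blue [ 0.463 -0.014] 0.17 0.064 0.011 [np.uint8(10), np.uint8(112)] [[281.0, 240.0]]
blue_tray [ 0.496 -0.351] 0.233 0.113 1.41 reach 0.607
orange_tray [ 0.69  -0.018] 0.224 0.12 -1.5 reach 0.69
scrap_tub [0.517 0.333] 0.231 0.111 1.46 reach 0.615
[-0.29  0.69  1.95  0.    0.5   1.32]
[ 0.15  0.68  1.96  0.    0.5  -1.36]
[-0.1   0.62  2.19  0.    0.34  1.31]
[-0.75  0.71  1.77 -0.    0.67  0.98]
[-0.67  0.68  1.84 -0.    0.62  1.07]
[-0.57  0.66  1.9  -0.    0.58  1.16]
[ 0.02  0.76  1.64 -0.    0.74  1.51]
[-0.07  0.76  1.63 -0.    0.75  1.42]
[-0.16  0.77  1.61 -0.    0.76  1.34]
[ 0.44  0.65  1.91  0.    0.58 -1.02]
[ 0.52  0.69  1.82  0.    0.63 -0.94]
[ 0.6   0.72  1.72  0.    0.69 -0.86]
```

View pics/crop0.png

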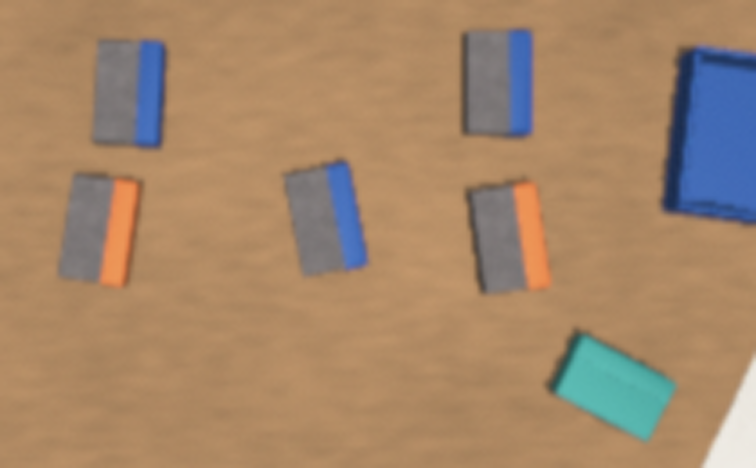

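The crop confirms the choice: five blocks with grey foam on the left and the handle on the right, and the turquoise one is solid. I'll relax the orange threshold and start picking.

```bash
sed -i 's/(3,175,120),(16/(2,145,120),(17/' h.py; cat >> h.py <<'E'
import json,os
trays=np.load("trays.npy",allow_pickle=True).item()
def log(d=None):
    L=json.load(open("log.json")) if os.path.exists("log.json") else []
    if d: L.append(d); json.dump(L,open("log.json","w"))
    return L
def mm(): return ctrl.state()["width"]*85
def park(): ctrl.move_ptp([.25,.50,.26],down([.25,.50,.26],1.1-np.pi/2 if False else 0.3))
def loose(im):              # blocks not lying within a tray
    def intray(c): 
        for x,y,a in trays.values():
            d=c-np.array([x,y]); u=np.array([np.cos(a),np.sin(a)])
            if abs(d@u)<.112 and abs(d[0]*u[1]-d[1]*u[0])<.056: return True
    return [b for b in blocks(im) if not intray(b["c"])]
def pick(b):
    """Squeeze-test and lift; returns 'springy'/'hard' or None if nothing is held."""
    x,y=b["c"]; r=down([x,y,.003],b["yaw"])
    eoat.grip(1.0,20)
    ctrl.move_ptp([x,y,.15],r); ctrl.move_linear([x,y,.003],rate=.12)
    eoat.grip(0.0,20); ctrl.pause(.4); a=mm()
    eoat.grip(0.0,40); ctrl.pause(.4); c=mm()
    print("squeeze mm",round(a,1),round(c,1),"F",ctrl.state()["contact_force"].round(1))
    if not(33<a<44): eoat.grip(1.0); ctrl.move_linear([x,y,.2]); return None
    kind="springy" if a<38.5 else "hard"
    if (c<36.75)!=(kind=="springy"): print("AMBIGUOUS")
    ctrl.move_linear([x,y,.2],rate=.2)
    return kind if mm()>30 else None
def place(t):
    n=sum(e["tray"]==t for e in log()); x,y,a=trays[t]
    o,z=[(-.062,.025),(.062,.025),(0,.040),(-.03,.068),(.03,.068)][n]
    p=[x+o*np.cos(a),y+o*np.sin(a)]; r=down([*p,z],a+np.pi/2)
    ctrl.move_ptp([*p,.2],r)
    if mm()<30: print("LOST in carry",mm()); return False
    ctrl.move_linear([*p,z],rate=.15)
    if mm()<30: print("LOST",mm()); return False
    w=ctrl.state()["width"]; eoat.grip(min(1,w+.13)); ctrl.pause(.3)
    ctrl.move_linear([*p,.2],rate=.25); return True
def one():
    im=cams.snapshot("top"); bs=loose(im)
    print("t",round(ctrl.state()["time"],1),[(b["col"],b["c"].round(3).tolist()) for b in bs])
    if not bs: return False
    b=min(bs,key=lambda b:np.hypot(*b["c"]))
    k=pick(b); print(b["col"],k)
    if k:
        t="scrap_tub" if k=="hard" else b["col"]+"_tray"
        if place(t): log(dict(col=b["col"],kind=k,tray=t)); print("->",t)
    park(); return True
E
sed -i 's/1.1-np.pi\/2 if False else 0.3/0.3/' h.py
python3 - <<'E'
from h import *
one()
im=cams.snapshot("top"); cv2.imwrite("pics/top1.png",im[:,:,::-1])
print(ctrl.state()["time"],[(b["col"],b["c"].round(3)) for b in loose(im)])
E
```

```text
t 1.1 [('blue', [0.550000011920929, -0.13099999725818634]), ('blue', [0.550000011920929, 0.11400000005960464]), ('blue', [0.46299999952316284, -0.014000000432133675]), ('orange', [0.45899999141693115, 0.1340000033378601]), ('orange', [0.4480000138282776, -0.13600000739097595])]
squeeze mm 35.1 34.6 F [-0.9 -0.2 10.2]
blue springy
-> blue_tray
15.25 [('blue', array([ 0.55 , -0.131], dtype=float32)), ('blue', array([0.55 , 0.114], dtype=float32)), ('orange', array([0.459, 0.134], dtype=float32)), ('orange', array([ 0.448, -0.136], dtype=float32))]
```

View pics/top1.png

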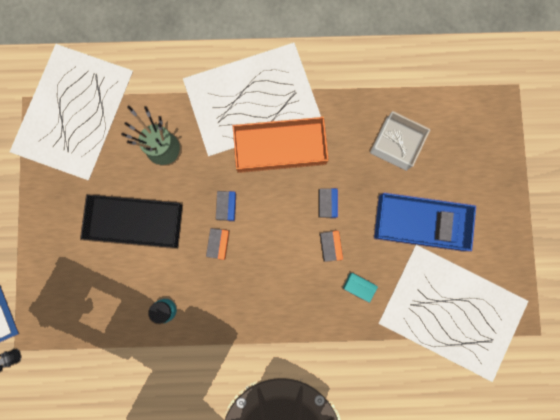

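The first springy block lies flat in the blue tray at (226,446), and four blocks remain. The 10 N vertical force suggests the fingertips brushed the bench, so I'll raise the grasp by 4 mm and carry on.

```bash
sed -i 's/\[x,y,\.003\]/[x,y,.007]/g' h.py
python3 - <<'E'
from h import *
for i in range(6):
    if not one(): break
    print("log",len(log()),round(ctrl.state()["time"],1))
im=cams.snapshot("top"); cv2.imwrite("pics/top2.png",im[:,:,::-1])
im=cams.snapshot("scene"); cv2.imwrite("pics/scene2.png",im[:,:,::-1])
E
```

```text
t 15.3 [('blue', [0.550000011920929, -0.13099999725818634]), ('blue', [0.550000011920929, 0.11400000005960464]), ('orange', [0.45899999141693115, 0.1340000033378601]), ('orange', [0.4480000138282776, -0.13500000536441803])]
squeeze mm 35.4 34.6 F [-2.5  0.2 17.6]
orange springy
-> orange_tray
log 2 28.3
t 28.4 [('blue', [0.550000011920929, -0.13099999725818634]), ('blue', [0.550000011920929, 0.11400000005960464]), ('orange', [0.45899999141693115, 0.1340000033378601])]
squeeze mm 41.4 39.3 F [-3.1  4.  19.5]
orange hard
-> scrap_tub
log 3 39.1
t 39.2 [('blue', [0.550000011920929, -0.13099999725818634]), ('blue', [0.550000011920929, 0.11400000005960464])]
squeeze mm 35.4 34.6 F [-1.9  1.6 14.8]
blue springy
-> blue_tray
log 4 53.4
t 53.4 [('blue', [0.550000011920929, -0.13099999725818634])]
squeeze mm 41.3 39.1 F [-3.7  2.8 15.3]
blue hard
-> scrap_tub
log 5 66.2
t 66.3 []
```

View pics/top2.png

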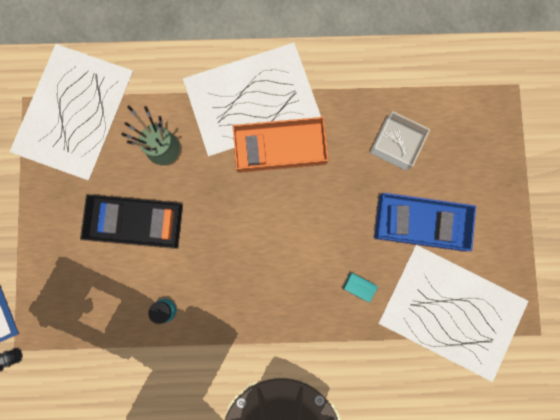

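View pics/scene2.png

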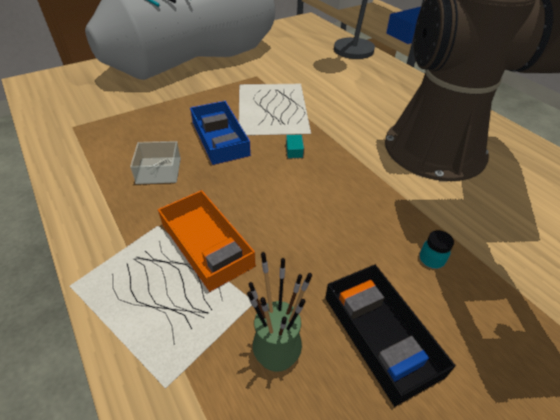

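All five blocks are in place: two springy blue in the blue tray at (219,399) and (226,446), one springy orange at (150,255), and two hard ones in the tub at (217,108) and (222,160). The pot, box, jar and turquoise block haven't moved, and nothing is left loose.

```bash
python3 -c "
from bench import workorder
print(workorder.hand_in())"
```

```text
the job is handed in; nothing more can be done
None
```

The job is handed in: the five blocks found were sorted in about 66 s, with two springy blue in the blue tray, one springy orange in the orange tray, and one hard blue and one hard orange in the scrap tub; the hand-in gave no verdict.

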